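Check two bed sensors with the touch probe

TASK

Test the printer bed's sprung sensors with the touch probe: take the probe from the rack and, with its tip, press the middle of the round pad well down and hold it for half a second, then do the same to the square pad. Leave the oblong pad alone, it has been checked. Then hang the probe back by its collar in its own slot, the rack's middle one with the white tag, upright and about where it hung before, and disturb nothing else on the bench.

Things in the scene. Friction and masses are not known exactly. Their poses are not given: they have to be found in the camera images.
- probe: Touch probe, 178 mm long, 0.15 kg, hanging upright in the rack: steel ball tip (12 mm) at the bottom, 10 mm steel stem, aluminium collar (44 mm diameter, 80 to 88 mm above the lowest point of the tip), round black handle 28 mm in diameter from 88 to 178 mm. Origin at the lowest point of the tip, z along the probe towards the handle.
- probe_tip (a point): Lowest point of the probe's ball tip.
- probe_grip (a point): Point on the probe's axis in the middle of the handle, 135 mm above the tip: a good place to grip.
- rack: Fixed wooden comb rack, 250 mm wide (y), 110 deep (x), top at 110 mm. The 12 mm thick top has three slots 22 mm wide, 80 long, 70 apart in y, open to the front (-x), 88 mm free height beneath. The middle slot is the probe's own, with a blank white paper tag on the bar behind it; the nozzle driver hangs in the +y slot, the -y slot is empty. Origin under its centre.
- rack_slot (a point): Place of the probe's collar underside in its own (middle) slot: on the slot's centre line, level with the rack's top, 110 mm above the bench. The slot runs 40 mm from here along the rack's x both ways. Axes as the rack's.
- bed: Fixed printer bed on the bench, a dark square plate 240 x 240 mm with a pull tab at -x; upper face 30 mm above the bench. Three sensors stand on it, in places that change. Origin under its centre.
- pad_round (a joint): Sprung travel of the round pad: 0 up, 0.006 m fully pressed down. About 1.5 N starts it, 5 N presses it fully down.
- pad_round_top (a point): Centre of the upper face of the round dark steel pad (round, 44 mm in diameter); it moves with the pad. The pad stands 12 mm proud of a white housing 60 x 60 x 18 mm on the bed; upper face 60 mm above the bench when up.
- pad_square (a joint): Sprung travel of the square pad: 0 up, 0.006 m fully pressed down. About 1.5 N starts it, 5 N presses it fully down.
- pad_square_top (a point): Centre of the upper face of the square dark steel pad (square, 44 x 44 mm); it moves with the pad. The pad stands 12 mm proud of a white housing 60 x 60 x 18 mm on the bed; upper face 60 mm above the bench when up.
- pad_oblong (a joint): Sprung travel of the narrow oblong pad: 0 up, 0.006 m fully pressed down. About 1.5 N starts it, 5 N presses it fully down.
- pad_oblong_top (a point): Centre of the upper face of the narrow oblong dark steel pad (narrow oblong, 16 x 52 mm); it moves with the pad. The pad stands 12 mm proud of a white housing 60 x 60 x 18 mm on the bed; upper face 60 mm above the bench when up.
- glue: Bystander: small white glue bottle, 36 mm diameter, 100 mm tall, standing between bed and rack. Origin at its underside.
- cup: Bystander: open grey printed cup, 80 mm across, 90 mm tall. Origin at its underside.
- scraper: Bystander: flat-bladed scraper lying on the bench.
- screwdriver: Bystander: screwdriver lying on the bench.
- bracket: Bystander: grey printed L-bracket on the bed, 40 x 40 mm, 36 mm high. Origin at its underside.
- spray: Bystander: can with a paper label, 60 mm diameter, 120 mm tall, standing. Origin at its underside.
- driver: Bystander: short nozzle driver hanging by its 40 mm collar in the rack's slot beside the probe (on the rack's +y side); its 26 mm grey handle ends 40 mm above the rack's top. Origin at its underside.
Mind the look-alikes: they are no part of the job. Of the things that look like the probe, the smallest one is meant.

How it is judged:
On the way, in this order (a step that is already met when the one before it is completed fails the run):
1. the round pad is pressed down at least 2.5 mm with the probe's tip within 12 mm of the middle of its face (value of joint pad_round above 0.0025 m and distance between probe_tip and pad_round_top below 0.012 m), for 0.2 s.
2. the square pad is pressed down at least 2.5 mm with the probe's tip within 12 mm of the middle of its face (value of joint pad_square above 0.0025 m and distance between probe_tip and pad_square_top below 0.012 m), for 0.2 s.
At the end, for the whole second after the job is handed in: The probe hangs in the rack's middle slot, released and at rest: within 20 mm of rack_slot along the slot and 12 mm across it, collar resting on the rack's top (4 mm), upright within 0.1 rad; all three pads are back up (under 1.5 mm) (x of probe in the frame of rack_slot between -0.02 and 0.02 m and y of probe in the frame of rack_slot between -0.012 and 0.012 m and z of probe in the frame of rack_slot between -0.084 and -0.076 m and angle between probe's own z axis and vertical below 0.1 rad and linear speed of probe below 0.02 m/s and contact force between the fingers and probe below 0.1 N and value of joint each of pad_round, pad_square, pad_oblong below 0.0015 m); the robot touches nothing.
It fails at once if the oblong pad is pressed (more than 1.5 mm) (value of joint pad_oblong above 0.0015 m).
It fails at once if a bystander is moved by more than 30 mm (distance of any of glue, cup, scraper, screwdriver, bracket, spray, driver from where it was at the start of the episode above 0.03 m).
It also fails if it takes over 56 s, if anything falls off the work surface, if the arm or the gripper's body presses on something with over 40 N, if the wrist force passes 120 N, or if a joint passes its speed limit or range.

ROBOT

A 6-joint arm with a two-finger parallel gripper is mounted at the origin on the work surface. World frame = base frame: x ahead of the robot, y to its left, z up, the work surface at z = 0. Lengths are in m, angles in rad, forces in N, time in s.
With the tool pointing down it reaches from about 0.25 to 0.725 m from the base axis. Payload 4 kg.
Tool frame: the origin (TCP) lies at the very end of the fingers, on their centre line; the grasp point (between the pads) lies 19 mm behind it; z points along the fingers, y is the line along which they close (so a half turn about z gives the same grasp; the last joint's range is limited). The gripper opens to 85 mm and grips with 20 to 120 N. Pads are 22 mm wide; open, the fingers measure 114 mm over their backs; the gripper's body (76 mm by 85 mm) begins 54 mm behind the grasp point. The pads swing forward as they close: fully open they stand 13 mm farther back than shut.
Start: joints at [-1.172, 0.241, 0.005, 1.335, 0, 1.571], TCP at [0.194, -0.461, 0.231] pointing down, gripper open.
Joint ranges: [-2.72, 2.72], [-1.05, 1.87], [-1.09, 1.28], [-1.99, 2.15], [-1.42, 1.44], [-3.14, 3.14]. Speed limits (rad/s): [2.79, 2.79, 3.14, 3.14, 3.14, 3.14].

INTERFACE

Orientations are given as a unit quaternion [x, y, z, w].
In Python, from workcell import monitor, viewer, job gives the robot as it stands.
- The arm moves only by the tool arm_command, never from a script. Its argument "increments" is a list of rows, each an object of numbers: "dx", "dy", "dz": the shift along the tool's x, y, z in cm; "wx", "wy", "wz": the turn, a rotation vector about the tool's x, y, z in rad; "grip": the finger opening in cm, from 0 to 8.54. In form: [{"dx": .., "dy": .., "dz": .., "wx": .., "wy": .., "wz": .., "grip": ..}, ...]. A call has 1 to 10 rows; each row is the pose to reach, as a shift and turn from the pose commanded when the call began, along the tool's axes at that moment; what a row does not reach only later rows make up. A row lasts 1/10 s, in which the tool goes at most 50 mm and 8.59 degrees, less where a joint would pass 70% of its speed; a pose out of reach is approached as far as the arm can. A call with a gripper value outside its range is refused whole. The fingers move at their own pace and stop on an object; the grip force is fixed at half the most. Time passes only in rows, so rows that repeat a pose let the fingers close. It gives the time, the measured TCP pose, the force, the opening and the grip force at its end, in the units of the state.
- monitor.get_obs(): the state, without advancing time (a new reading comes with each control period).
- viewer.camera(name): name is "side" or "top"; returns (picture, depth): 400x640x3 uint8, red, green, blue; 400x640 float32, m along the optical axis (not along the pixel's ray), 0 where there is no reading.
- viewer.get_calibration(name): a dict with "fovy" (degrees; the focal length in pixels is half the picture's height over the tangent of half this angle, whatever the lens; pixels are square), "cx", "cy" (the principal point, pixels), "view" (4x4, takes a point from world to camera coordinates). Camera axes: x right, y up, looking along -z (the intrinsics and any distortion apply to the point x, -y, -z); pixel columns grow to the right and rows downward; lengths in m; the calibration is good to about 2 mm. A picture is of the moment at which its call begins. get_calibration takes no time and is no camera call.
- job.job_done(): hands the job in; it is judged then, once.
The state is a dict: "clock": time; "joint_pos": joint angles; "joint_vel": joint speeds; "tau": joint torques, N m; "eef_pos": TCP position; "tool_rot": TCP orientation; "ft_force": force on the tool from outside, world axes, zero at the start; "ft_torque": the same for the moment, N m; "grip_width": finger opening in m; "grasp_force": force on a finger pad.
Only numpy, scipy, OpenCV 4.12 (cv2) and the standard library are available. Lean on these libraries where they do the work, as an engineer would, in place of code of your own. Each camera call takes 0.05 s, during which the arm holds its last target. There are 200 camera calls.

## Working session

There is one attempt and no reset: what is moved stays moved. The work goes in short steps, Python scripts to look and compute and a tool call to move; the robot and the scene stay as the last step left them, time stands still between calls to the robot, and variables do not carry over. Pictures are saved under pics/ and viewed, at most 13 in all, crops included, and the job is handed in when it is done.

Besides the shell and the picture viewer there is one more tool, called after ">>>" in YAML: its name, and indented under it one key for each argument. arm_command: Moves the arm, as the interface text tells. Its arguments: {"type":"object","properties":{"increments":{"type":"array","items":{"type":"object","properties":{"dx":{"type":"number"},"dy":{"type":"number"},"dz":{"type":"number"},"wx":{"type":"number"},"wy":{"type":"number"},"wz":{"type":"number"},"grip":{"type":"number"}}}}},"required":["increments"]}

```bash
mkdir -p pics; cat > h.py <<'E'
import numpy as np, cv2
from workcell import monitor, viewer, job
def K(n):
    c=viewer.get_calibration(n); f=200/np.tan(np.radians(c['fovy'])/2); return c,f
def world(n,depth):
    c,f=K(n); v,u=np.mgrid[0:400,0:640]
    p=np.stack([(u-c['cx'])/f*depth,-(v-c['cy'])/f*depth,-depth,np.ones_like(depth)],-1)
    return (p@np.linalg.inv(c['view']).T)[...,:3]
def ray(n,u,v,z):
    c,f=K(n); M=np.linalg.inv(c['view']); d=M[:3,:3]@np.array([(u-c['cx'])/f,-(v-c['cy'])/f,-1]); o=M[:3,3]
    return o+d*(z-o[2])/d[2]
E
python3 - <<'E'
from h import *
for n in('top','side'):
    p,d=viewer.camera(n); cv2.imwrite(f'pics/{n}0.png',p[...,::-1]); np.savez(f'{n}0.npz',p=p,d=d)
    print({k:v for k,v in viewer.get_calibration(n).items()})
print(monitor.get_obs())
E
```

```text
{'fovy': 52.38922346857602, 'cx': 324.39166805446337, 'cy': 196.82074570378026, 'view': array([[-0.00284574, -0.99965425, -0.0261396 , -0.02068754],
       [ 0.99251046, -0.00601583,  0.12201142, -0.55936474],
       [-0.12212649, -0.02559661,  0.99218443, -1.18094993],
       [ 0.        ,  0.        ,  0.        ,  1.        ]])}
{'fovy': 55.42099826721376, 'cx': 323.5626593152972, 'cy': 201.12218046603735, 'view': array([[-0.95848171, -0.28464624,  0.01700992,  0.5352468 ],
       [ 0.21822314, -0.69380474,  0.68630434, -0.24966059],
       [-0.18355238,  0.66152211,  0.72711555, -0.97428973],
       [ 0.        ,  0.        ,  0.        ,  1.        ]])}
{'clock': 0.1, 'joint_pos': array([-1.17196603e+00,  2.41317622e-01,  3.86978601e-03,  1.33518911e+00,
        1.13069078e-05,  1.57084010e+00]), 'joint_vel': array([-0.00042763, -0.00371381,  0.00520371, -0.00029307, -0.000839  ,
        0.00171354]), 'tau': array([ 1.68001293e-04, -3.73137403e+01,  2.53010935e+01,  1.09074658e-02,
        5.03254705e-05,  1.03648912e-05]), 'eef_pos': array([ 0.19395767, -0.4602444 ,  0.2305161 ]), 'tool_rot': array([ 9.80186523e-01,  1.98074564e-01, -1.76788499e-04, -9.03189489e-04]), 'ft_force': array([ 0.36324964, -0.04627941,  0.46975214]), 'ft_torque': array([ 0.02564752, -0.00280239, -0.00924677]), 'grasp_force': 0.0, 'grip_width': 0.08556597856990773}
```

View pics/top0.png

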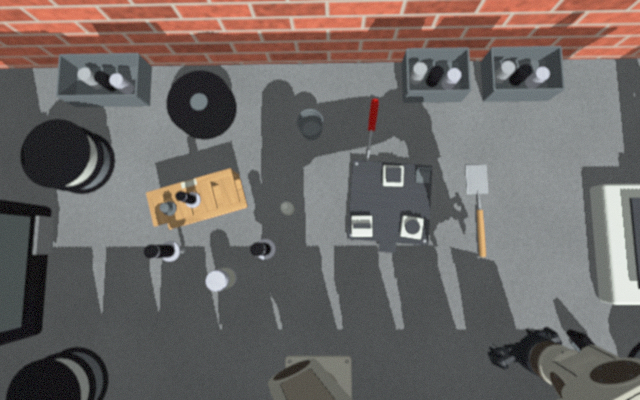

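View pics/side0.png

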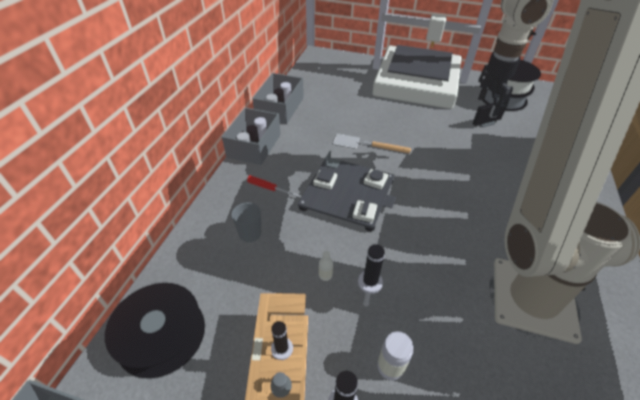

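Top view: rack at (197,198). Probe look-alikes have black handles and a collar:
- (188,198), in the rack's middle slot in front of the white tag
- (262,249), standing
- (160,252), standing
- those in the bins at (105,80), (437,73) and (520,73)

The grey driver is at (167,208). By the description I choose (188,198) and check it in one crop.

```bash
python3 - <<'E'
from h import *
T=np.load('top0.npz');S=np.load('side0.npz')
a=cv2.resize(T['p'][155:240,135:285],(800,453),interpolation=cv2.INTER_CUBIC)
cv2.imwrite('pics/rack.png',a[...,::-1])
a=cv2.resize(T['p'][150:255,335:445],(628,600),interpolation=cv2.INTER_CUBIC)
cv2.imwrite('pics/bed.png',a[...,::-1])
for n,D in(('top',T),('side',S)):
    W=world(n,D['d']); ok=D['d']>0
    for lo,hi,nm in((.10,.118,'racktop'),(.17,.21,'handle'),(.055,.066,'pads'),(.14,.16,'driver')):
        m=ok&(W[...,2]>lo)&(W[...,2]<hi)&(W[...,0]>.2)&(W[...,0]<.75)&(W[...,1]<.65)&(W[...,1]>-.4)
        k,L,st,c=cv2.connectedComponentsWithStats(m.astype(np.uint8))
        for i in range(1,k):
            if st[i,4]>15: print(n,nm,st[i],c[i].round(1),np.median(W[L==i],0).round(4),W[L==i].min(0).round(3),W[L==i].max(0).round(3))
E
```

```text
top racktop [ 146  168   94   58 2418] [192.8 196. ] [0.5567 0.3404 0.1084] [0.473 0.216 0.1  ] [0.634 0.483 0.118]
top racktop [258 239  18  20 142] [268.6 248.6] [0.4054 0.1261 0.1112] [0.381 0.112 0.101] [0.433 0.159 0.118]
top racktop [163 241  18  20 163] [172.9 250.4] [0.4033 0.3939 0.1115] [0.376 0.378 0.1  ] [0.428 0.424 0.118]
top racktop [207 269  21  22 184] [218.7 279.4] [0.3218 0.2637 0.1159] [0.294 0.244 0.1  ] [0.351 0.296 0.118]
top handle [175 190  16  12 136] [182.4 195.9] [0.5428 0.3406 0.2044] [0.531 0.332 0.17 ] [0.558 0.36  0.21 ]
top handle [262 242   6  14  35] [265.1 248.2] [0.4083 0.1241 0.1874] [0.39  0.122 0.17 ] [0.424 0.135 0.21 ]
top handle [156 244  11  14  88] [161.7 250.5] [0.4016 0.3924 0.191 ] [0.386 0.389 0.17 ] [0.42  0.403 0.21 ]
top pads [100 144   4  16  22] [102.1 151.2] [0.7    0.6416 0.0635] [0.673 0.638 0.06 ] [0.72  0.649 0.065]
top pads [ 99 161   5  12  16] [100.8 166.4] [0.6512 0.6434 0.0638] [0.634 0.637 0.06 ] [0.668 0.649 0.066]
top pads [386 167  16  15 209] [393.6 174. ] [ 0.6226 -0.228   0.058 ] [ 0.601 -0.25   0.055] [ 0.644 -0.
[... 2018 characters left out ...]
65 -0.157  0.055] [ 0.481 -0.103  0.063]
side pads [252 224   8   7  22] [255.2 227.4] [0.7431 0.0389 0.06  ] [0.739 0.021 0.055] [0.75  0.047 0.065]
side pads [319 260  14  10  57] [325.2 266.1] [0.5241 0.1033 0.0609] [0.51  0.083 0.055] [0.544 0.11  0.066]
side pads [380 353  28  20  71] [390.7 366.8] [0.3253 0.3014 0.0608] [0.293 0.279 0.055] [0.352 0.307 0.066]
side driver [364 270  16  12  80] [370.8 276.8] [0.4065 0.1574 0.1504] [0.39  0.144 0.141] [0.424 0.161 0.16 ]
side driver [273 340  15  11  60] [281.1 346.4] [0.5384 0.3594 0.1488] [0.531 0.346 0.14 ] [0.557 0.362 0.16 ]
side driver [273 372  14  17 182] [279.5 380.1] [0.5202 0.4161 0.1496] [0.509 0.403 0.14 ] [0.534 0.427 0.154]
```

View pics/rack.png

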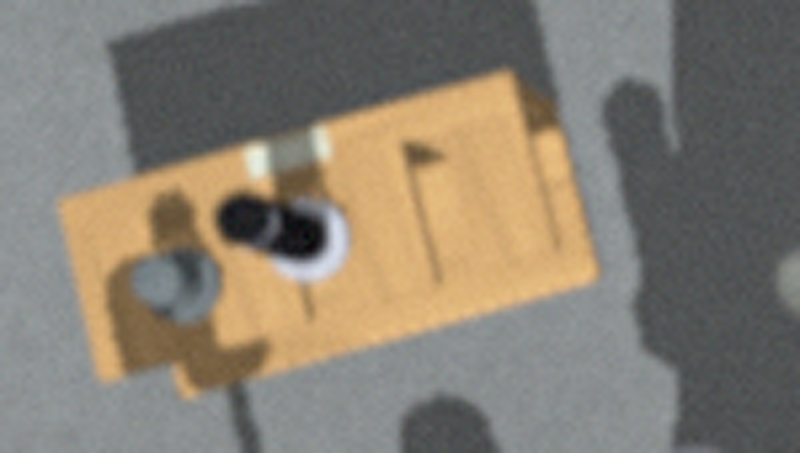

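View pics/bed.png

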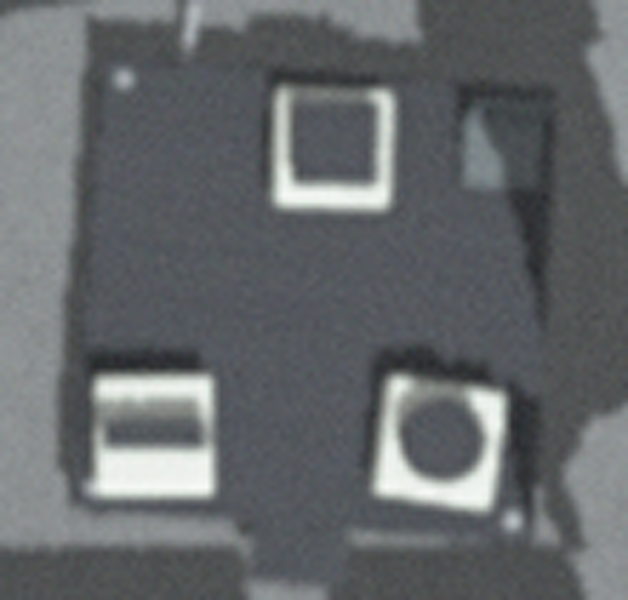

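The crop confirms it: the probe hangs in the middle slot, with the tag behind at crop (287,150). In the bed crop the square pad is at (335,140), the round at (440,435) and the oblong at (155,425).

```bash
cat >> h.py <<'E'
from scipy.spatial.transform import Rotation as R
def comp(W,m,lo,hi,c,r):
    s=m&(W[...,2]>lo)&(W[...,2]<hi)&(np.hypot(W[...,0]-c[0],W[...,1]-c[1])<r); return s
def mid(P): return (np.percentile(P,3,axis=0)+np.percentile(P,97,axis=0))/2
def inc(goal,yaw):  # goal TCP, tool-y direction yaw in world -> shift(cm) and wz
    o=monitor.get_obs(); Q=R.from_quat(o['tool_rot']); y=Q.apply([0,1,0]); x=Q.apply([1,0,0]);
    a=np.arctan2(y[1],y[0]); d=(yaw-a+np.pi/2)%np.pi-np.pi/2
    return (Q.inv().apply(np.array(goal)-o['eef_pos'])*100).round(2), 'wz',round(-d,3), 'tool z',Q.apply([0,0,1]).round(3),'xdir',x.round(3)
E
python3 - <<'E'
from h import *
for n in('top','side'):
    D=np.load(n+'0.npz');W=world(n,D['d']);ok=D['d']>0
    for nm,lo,hi,c,r in(('handletop',.2,.214,(.544,.348),.03),('drvtop',.144,.156,(.52,.412),.03),('round',.056,.064,(.469,-.276),.035),('square',.056,.064,(.622,-.225),.04)):
        P=W[comp(W,ok,lo,hi,c,r)]; print(n,nm,len(P),P.mean(0).round(4),mid(P).round(4))
    s=comp(W,ok,.104,.114,(.56,.35),.17)&(D['p'][...,0].astype(int)-D['p'][...,2]>40)
    P=W[s][:,:2].astype(np.float32)*1000
    print('rack',cv2.minAreaRect(P))
    # collar: bright, z~.118
    g=D['p'].min(2)>130
    P=W[comp(W,ok,.11,.126,(.545,.348),.03)&g]; print('collar',len(P),mid(P).round(4) if len(P) else'')
print(inc([.544,.347,.146],np.radians(16.4)))
E
```

```text
top handletop 94 [0.5442 0.3455 0.2059] [0.5439 0.3462 0.2062]
top drvtop 67 [0.521  0.4113 0.1484] [0.52   0.4113 0.1487]
top round 147 [ 0.469  -0.2783  0.059 ] [ 0.4685 -0.2779  0.0593]
top square 187 [ 0.6226 -0.2273  0.0586] [ 0.6223 -0.2283  0.059 ]
rack ((553.2156372070312, 349.60943603515625), (100.9979248046875, 251.6737518310547), 15.875889778137207)
collar 85 [0.5425 0.3431 0.1166]
side handletop 200 [0.5437 0.3503 0.2072] [0.5438 0.3497 0.2056]
side drvtop 172 [0.5206 0.4157 0.1495] [0.5208 0.4156 0.149 ]
side round 110 [ 0.4686 -0.2736  0.0599] [ 0.4686 -0.2743  0.0598]
side square 147 [ 0.6214 -0.2227  0.0598] [ 0.6215 -0.2235  0.0596]
rack ((557.9909057617188, 336.1742858886719), (100.26838684082031, 218.91006469726562), 15.703988075256348)
collar 162 [0.5393 0.3491 0.1157]
(array([ 63.6 , -60.78,   8.56]), 'wz', np.float64(-1.458), 'tool z', array([-0.001,  0.002, -1.   ]), 'xdir', array([0.922, 0.388, 0.   ]))
```

>>> arm_command:
  increments:
    - {"dz": -4,"wz": -0.14,"grip": 8.5}
    - {"dx": 2,"dy": -1.9,"dz": -8,"wz": -0.28,"grip": 8.5}
    - {"dx": 5,"dy": -4.8,"dz": -8,"wz": -0.42,"grip": 8.5}
    - {"dx": 8,"dy": -7.7,"dz": -8,"wz": -0.56,"grip": 8.5}
    - {"dx": 11,"dy": -10.5,"dz": -8,"wz": -0.7,"grip": 8.5}
    - {"dx": 14,"dy": -13.4,"dz": -8,"wz": -0.84,"grip": 8.5}
    - {"dx": 17,"dy": -16.3,"dz": -8,"wz": -0.98,"grip": 8.5}
    - {"dx": 20,"dy": -19.1,"dz": -8,"wz": -1.12,"grip": 8.5}
    - {"dx": 23,"dy": -22,"dz": -8,"wz": -1.26,"grip": 8.5}
    - {"dx": 26,"dy": -24.9,"dz": -8,"wz": -1.4,"grip": 8.5}

```text
validation failed for argument at $.in...
```

```bash
python3 -c "
from h import *
print(inc([.544,.348,.31],.275)); print(monitor.get_obs()['joint_pos'].round(2))"
```

```text
(array([ 63.64, -60.9 ,  -7.84]), 'wz', np.float64(-1.447), 'tool z', array([-0.001,  0.002, -1.   ]), 'xdir', array([0.922, 0.388, 0.   ]))
[-1.17  0.24  0.    1.34  0.    1.57]
```

>>> arm_command:
  increments:
    - {"dx": 0.0,"dy": 0.0,"dz": -4.0,"wx": 0.0,"wy": 0.0,"wz": -0.14,"grip": 8.5}

```text
clock: 0.2
eef_pos: [0.1924, -0.4567, 0.2653]
tool_rot: [0.963, 0.268, -0.001, -0.007]
ft_force: [0.3, -1.2, 0.6]
grip_width: 0.0851
grasp_force: 0.0
```

>>> arm_command:
  increments:
    - {"dx": 2.0,"dy": -1.43,"dz": -4.0,"wx": 0.0,"wy": 0.0,"wz": -0.14,"grip": 8.5}
    - {"dx": 5.0,"dy": -3.6,"dz": -4.0,"wx": 0.0,"wy": 0.0,"wz": -0.28,"grip": 8.5}
    - {"dx": 9.0,"dy": -6.4,"dz": -4.0,"wx": 0.0,"wy": 0.0,"wz": -0.42,"grip": 8.5}
    - {"dx": 13.0,"dy": -9.3,"dz": -4.0,"wx": 0.0,"wy": 0.0,"wz": -0.56,"grip": 8.5}
    - {"dx": 17.0,"dy": -12.2,"dz": -4.0,"wx": 0.0,"wy": 0.0,"wz": -0.7,"grip": 8.5}
    - {"dx": 21.0,"dy": -15.0,"dz": -4.0,"wx": 0.0,"wy": 0.0,"wz": -0.84,"grip": 8.5}
    - {"dx": 25.0,"dy": -17.9,"dz": -4.0,"wx": 0.0,"wy": 0.0,"wz": -0.98,"grip": 8.5}
    - {"dx": 29.0,"dy": -20.8,"dz": -4.0,"wx": 0.0,"wy": 0.0,"wz": -1.12,"grip": 8.5}
    - {"dx": 33.0,"dy": -23.6,"dz": -4.0,"wx": 0.0,"wy": 0.0,"wz": -1.26,"grip": 8.5}
    - {"dx": 36.0,"dy": -25.8,"dz": -4.0,"wx": 0.0,"wy": 0.0,"wz": -1.31,"grip": 8.5}

```text
clock: 1.2
eef_pos: [0.3711, -0.0521, 0.3111]
tool_rot: [0.6, 0.8, 0.0, -0.0]
ft_force: [0.5, -0.7, 0.2]
grip_width: 0.0852
grasp_force: 0.0
```

```bash
python3 -c "
from h import *
print(inc([.544,.348,.31],.275)); print(monitor.get_obs()['joint_pos'].round(2))"
```

```text
(array([33.58, 27.79,  0.12]), 'wz', np.float64(0.008), 'tool z', array([-0.,  0., -1.]), 'xdir', array([-0.28,  0.96,  0.  ]))
[-0.14 -0.03 -0.1   1.51  0.    1.15]
```

>>> arm_command:
  increments:
    - {"dx": 3.3,"dy": 2.8,"dz": 0.0,"wx": 0.0,"wy": 0.0,"wz": 0.0,"grip": 8.5}
    - {"dx": 6.7,"dy": 5.6,"dz": 0.0,"wx": 0.0,"wy": 0.0,"wz": 0.0,"grip": 8.5}
    - {"dx": 10.0,"dy": 8.3,"dz": 0.0,"wx": 0.0,"wy": 0.0,"wz": 0.0,"grip": 8.5}
    - {"dx": 13.4,"dy": 11.1,"dz": 0.0,"wx": 0.0,"wy": 0.0,"wz": 0.0,"grip": 8.5}
    - {"dx": 16.8,"dy": 13.9,"dz": 0.0,"wx": 0.0,"wy": 0.0,"wz": 0.0,"grip": 8.5}
    - {"dx": 20.1,"dy": 16.7,"dz": 0.0,"wx": 0.0,"wy": 0.0,"wz": 0.0,"grip": 8.5}
    - {"dx": 23.5,"dy": 19.5,"dz": 0.0,"wx": 0.0,"wy": 0.0,"wz": 0.0,"grip": 8.5}
    - {"dx": 27.0,"dy": 22.3,"dz": 0.0,"wx": 0.0,"wy": 0.0,"wz": 0.0,"grip": 8.5}
    - {"dx": 30.5,"dy": 25.2,"dz": 0.0,"wx": 0.0,"wy": 0.0,"wz": 0.0,"grip": 8.5}
    - {"dx": 33.0,"dy": 27.3,"dz": 0.0,"wx": 0.0,"wy": 0.0,"wz": 0.0,"grip": 8.5}

```text
clock: 2.2
eef_pos: [0.543, 0.3402, 0.3098]
tool_rot: [0.602, 0.799, -0.001, -0.0]
ft_force: [0.3, -0.3, -0.0]
grip_width: 0.0848
grasp_force: 0.0
```

>>> arm_command:
  increments:
    - {"dx": 0.0,"dy": 0.0,"dz": 0.0,"wx": 0.0,"wy": 0.0,"wz": 0.0,"grip": 8.5}
    - {"dx": 0.0,"dy": 0.0,"dz": 0.0,"wx": 0.0,"wy": 0.0,"wz": 0.0,"grip": 8.5}
    - {"dx": 0.0,"dy": 0.0,"dz": 0.0,"wx": 0.0,"wy": 0.0,"wz": 0.0,"grip": 8.5}

```text
clock: 2.5
eef_pos: [0.5424, 0.3366, 0.3114]
tool_rot: [0.603, 0.798, -0.0, -0.0]
ft_force: [-0.2, 0.4, -0.3]
grip_width: 0.085
grasp_force: 0.0
```

```bash
python3 -c "
from h import *
print(inc([.544,.348,.146],.275)); print(monitor.get_obs()['joint_pos'].round(2))"
```

```text
(array([ 1.06,  0.48, 16.54]), 'wz', np.float64(0.002), 'tool z', array([-0.001, -0.001, -1.   ]), 'xdir', array([-0.274,  0.962, -0.001]))
[ 0.56  0.53  0.64  1.68 -0.    1.85]
```

>>> arm_command:
  increments:
    - {"dx": 1.06,"dy": 0.48,"dz": 0.0,"wx": 0.0,"wy": 0.0,"wz": 0.0,"grip": 8.5}
    - {"dx": 1.06,"dy": 0.48,"dz": 2.0,"wx": 0.0,"wy": 0.0,"wz": 0.0,"grip": 8.5}
    - {"dx": 1.06,"dy": 0.48,"dz": 4.5,"wx": 0.0,"wy": 0.0,"wz": 0.0,"grip": 8.5}
    - {"dx": 1.06,"dy": 0.48,"dz": 7.0,"wx": 0.0,"wy": 0.0,"wz": 0.0,"grip": 8.5}
    - {"dx": 1.06,"dy": 0.48,"dz": 9.5,"wx": 0.0,"wy": 0.0,"wz": 0.0,"grip": 8.5}
    - {"dx": 1.06,"dy": 0.48,"dz": 12.0,"wx": 0.0,"wy": 0.0,"wz": 0.0,"grip": 8.5}
    - {"dx": 1.06,"dy": 0.48,"dz": 14.5,"wx": 0.0,"wy": 0.0,"wz": 0.0,"grip": 8.5}
    - {"dx": 1.06,"dy": 0.48,"dz": 16.0,"wx": 0.0,"wy": 0.0,"wz": 0.0,"grip": 8.5}
    - {"dx": 1.06,"dy": 0.48,"dz": 16.4,"wx": 0.0,"wy": 0.0,"wz": 0.0,"grip": 8.5}
    - {"dx": 1.06,"dy": 0.48,"dz": 16.4,"wx": 0.0,"wy": 0.0,"wz": 0.0,"grip": 8.5}

```text
clock: 3.5
eef_pos: [0.5442, 0.3479, 0.1479]
tool_rot: [0.603, 0.798, -0.0, -0.0]
ft_force: [-0.1, 0.2, 1.6]
grip_width: 0.0851
grasp_force: 0.0
```

```bash
python3 - <<'E'
from h import *
p,d=viewer.camera('side'); cv2.imwrite('pics/grasp.png',cv2.resize(p[220:400,200:400],(660,594),interpolation=cv2.INTER_CUBIC)[...,::-1])
print(inc([.544,.348,.146],.275),monitor.get_obs()['eef_pos'],monitor.get_obs()['ft_force'])
E
```

```text
(array([-0.03, -0.09,  0.28]), 'wz', np.float64(0.002), 'tool z', array([ 0.001,  0.001, -1.   ]), 'xdir', array([-0.273,  0.962,  0.   ])) [0.54480348 0.34853621 0.14876858] [ 0.34586997 -0.90962575 -0.15893531]
```

View pics/grasp.png

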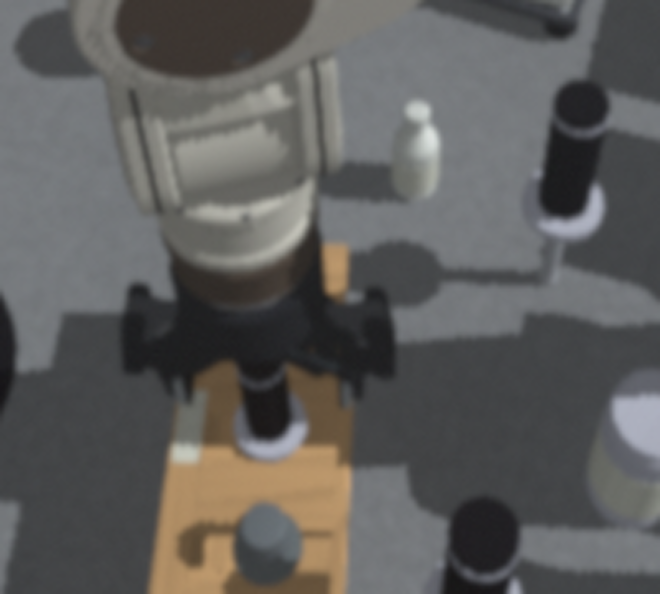

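The probe's handle, at crop (265,400), stands centred between the two fingers at (185,385) and (350,385). The driver is clear, so I close.

>>> arm_command:
  increments:
    - {"dx": 0.0,"dy": 0.0,"dz": 0.2,"wx": 0.0,"wy": 0.0,"wz": 0.0,"grip": 2.0}
    - {"dx": 0.0,"dy": 0.0,"dz": 0.2,"wx": 0.0,"wy": 0.0,"wz": 0.0,"grip": 2.0}
    - {"dx": 0.0,"dy": 0.0,"dz": 0.2,"wx": 0.0,"wy": 0.0,"wz": 0.0,"grip": 2.0}
    - {"dx": 0.0,"dy": 0.0,"dz": 0.2,"wx": 0.0,"wy": 0.0,"wz": 0.0,"grip": 2.0}
    - {"dx": 0.0,"dy": 0.0,"dz": 0.2,"wx": 0.0,"wy": 0.0,"wz": 0.0,"grip": 2.0}
    - {"dx": 0.0,"dy": 0.0,"dz": 0.2,"wx": 0.0,"wy": 0.0,"wz": 0.0,"grip": 2.0}
    - {"dx": 0.0,"dy": 0.0,"dz": 0.2,"wx": 0.0,"wy": 0.0,"wz": 0.0,"grip": 2.0}
    - {"dx": 0.0,"dy": 0.0,"dz": 0.2,"wx": 0.0,"wy": 0.0,"wz": 0.0,"grip": 2.0}
    - {"dx": 0.0,"dy": 0.0,"dz": 0.2,"wx": 0.0,"wy": 0.0,"wz": 0.0,"grip": 2.0}
    - {"dx": 0.0,"dy": 0.0,"dz": 0.2,"wx": 0.0,"wy": 0.0,"wz": 0.0,"grip": 2.0}

```text
clock: 4.55
eef_pos: [0.5449, 0.3494, 0.1459]
tool_rot: [0.602, 0.798, 0.001, 0.0]
ft_force: [1.5, -0.3, 5.0]
grip_width: 0.0269
grasp_force: 57.5
```

```bash
python3 -c "
from h import *
o=monitor.get_obs();print({k:o[k] for k in('eef_pos','tool_rot','ft_force','grip_width','grasp_force')})"
```

```text
{'eef_pos': array([0.5448697 , 0.34941553, 0.14591856]), 'tool_rot': array([6.02312852e-01, 7.98259801e-01, 6.67313017e-04, 2.69805150e-04]), 'ft_force': array([ 1.48276428, -0.25901916,  4.98695673]), 'grip_width': 0.026877215057961597, 'grasp_force': 57.47885584831238}
```

>>> arm_command:
  increments:
    - {"dx": 0.0,"dy": 0.0,"dz": -1.0,"wx": 0.0,"wy": 0.0,"wz": 0.0,"grip": 2.0}
    - {"dx": 0.0,"dy": 0.0,"dz": -2.5,"wx": 0.0,"wy": 0.0,"wz": 0.0,"grip": 2.0}
    - {"dx": 0.0,"dy": 0.0,"dz": -4.0,"wx": 0.0,"wy": 0.0,"wz": 0.0,"grip": 2.0}
    - {"dx": 0.0,"dy": 0.0,"dz": -6.0,"wx": 0.0,"wy": 0.0,"wz": 0.0,"grip": 2.0}
    - {"dx": 0.0,"dy": 0.0,"dz": -8.0,"wx": 0.0,"wy": 0.0,"wz": 0.0,"grip": 2.0}
    - {"dx": 0.0,"dy": 0.0,"dz": -10.0,"wx": 0.0,"wy": 0.0,"wz": 0.0,"grip": 2.0}
    - {"dx": 0.0,"dy": 0.0,"dz": -12.0,"wx": 0.0,"wy": 0.0,"wz": 0.0,"grip": 2.0}
    - {"dx": 0.0,"dy": 0.0,"dz": -13.0,"wx": 0.0,"wy": 0.0,"wz": 0.0,"grip": 2.0}
    - {"dx": 0.0,"dy": 0.0,"dz": -13.0,"wx": 0.0,"wy": 0.0,"wz": 0.0,"grip": 2.0}

```text
clock: 5.45
eef_pos: [0.5448, 0.3494, 0.2765]
tool_rot: [0.602, 0.798, 0.001, 0.0]
ft_force: [0.5, -0.1, -0.9]
grip_width: 0.027
grasp_force: 57.2
```

```bash
python3 - <<'E'
from h import *
p,d=viewer.camera('side'); cv2.imwrite('pics/lift.png',cv2.resize(p[180:400,180:400],(600,600),interpolation=cv2.INTER_CUBIC)[...,::-1])
print(inc([.4686,-.276,.276],.275),monitor.get_obs()['eef_pos'],monitor.get_obs()['ft_force'])
E
```

```text
(array([-58.04, -24.45,  -0.08]), 'wz', np.float64(0.003), 'tool z', array([-0., -0., -1.]), 'xdir', array([-0.274,  0.962, -0.   ])) [0.54440489 0.34917658 0.27511155] [-0.01793984 -0.97799322 -2.39136258]
```

View pics/lift.png

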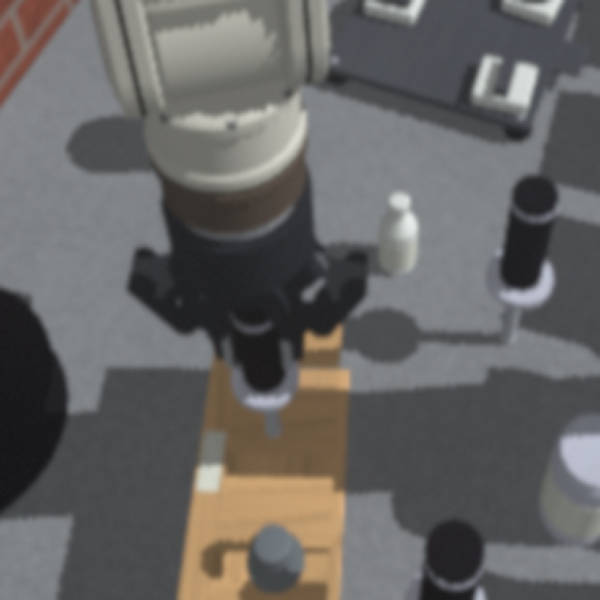

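The probe, crop (262,365), is held upright and clear of the rack. The driver at (275,557) is unmoved.

>>> arm_command:
  increments:
    - {"dx": -1.5,"dy": -0.6,"dz": 0.0,"wx": 0.0,"wy": 0.0,"wz": 0.0,"grip": 2.0}
    - {"dx": -4.0,"dy": -1.7,"dz": 0.0,"wx": 0.0,"wy": 0.0,"wz": 0.0,"grip": 2.0}
    - {"dx": -7.0,"dy": -2.9,"dz": 0.0,"wx": 0.0,"wy": 0.0,"wz": 0.0,"grip": 2.0}
    - {"dx": -10.0,"dy": -4.2,"dz": 0.0,"wx": 0.0,"wy": 0.0,"wz": 0.0,"grip": 2.0}
    - {"dx": -13.0,"dy": -5.5,"dz": 0.0,"wx": 0.0,"wy": 0.0,"wz": 0.0,"grip": 2.0}
    - {"dx": -16.0,"dy": -6.7,"dz": 0.0,"wx": 0.0,"wy": 0.0,"wz": 0.0,"grip": 2.0}
    - {"dx": -19.0,"dy": -8.0,"dz": 0.0,"wx": 0.0,"wy": 0.0,"wz": 0.0,"grip": 2.0}
    - {"dx": -22.0,"dy": -9.3,"dz": 0.0,"wx": 0.0,"wy": 0.0,"wz": 0.0,"grip": 2.0}
    - {"dx": -25.0,"dy": -10.5,"dz": 0.0,"wx": 0.0,"wy": 0.0,"wz": 0.0,"grip": 2.0}
    - {"dx": -28.0,"dy": -11.8,"dz": 0.0,"wx": 0.0,"wy": 0.0,"wz": 0.0,"grip": 2.0}

```text
clock: 6.5
eef_pos: [0.5065, 0.0462, 0.2736]
tool_rot: [0.602, 0.798, -0.001, -0.001]
ft_force: [0.6, 0.3, -1.2]
grip_width: 0.0273
grasp_force: 57.3
```

>>> arm_command:
  increments:
    - {"dx": -3.0,"dy": -1.3,"dz": 0.0,"wx": 0.0,"wy": 0.0,"wz": 0.0,"grip": 2.0}
    - {"dx": -6.0,"dy": -2.5,"dz": 0.0,"wx": 0.0,"wy": 0.0,"wz": 0.0,"grip": 2.0}
    - {"dx": -9.0,"dy": -3.8,"dz": 0.0,"wx": 0.0,"wy": 0.0,"wz": 0.0,"grip": 2.0}
    - {"dx": -12.0,"dy": -5.1,"dz": 0.0,"wx": 0.0,"wy": 0.0,"wz": 0.0,"grip": 2.0}
    - {"dx": -15.0,"dy": -6.3,"dz": 0.0,"wx": 0.0,"wy": 0.0,"wz": 0.0,"grip": 2.0}
    - {"dx": -18.0,"dy": -7.6,"dz": 0.0,"wx": 0.0,"wy": 0.0,"wz": 0.0,"grip": 2.0}
    - {"dx": -21.0,"dy": -8.8,"dz": 0.0,"wx": 0.0,"wy": 0.0,"wz": 0.0,"grip": 2.0}
    - {"dx": -24.0,"dy": -10.1,"dz": 0.0,"wx": 0.0,"wy": 0.0,"wz": 0.0,"grip": 2.0}
    - {"dx": -27.0,"dy": -11.4,"dz": 0.0,"wx": 0.0,"wy": 0.0,"wz": 0.0,"grip": 2.0}
    - {"dx": -29.0,"dy": -12.2,"dz": 0.0,"wx": 0.0,"wy": 0.0,"wz": 0.0,"grip": 2.0}

```text
clock: 7.5
eef_pos: [0.4686, -0.2664, 0.2734]
tool_rot: [0.603, 0.798, -0.0, -0.002]
ft_force: [0.4, 0.4, -0.2]
grip_width: 0.0267
grasp_force: 57.3
```

>>> arm_command:
  increments:
    - {"dx": 0.0,"dy": 0.0,"dz": 0.0,"wx": 0.0,"wy": 0.0,"wz": 0.0,"grip": 2.0}
    - {"dx": 0.0,"dy": 0.0,"dz": 0.0,"wx": 0.0,"wy": 0.0,"wz": 0.0,"grip": 2.0}

```text
clock: 7.7
eef_pos: [0.4692, -0.2646, 0.2737]
tool_rot: [0.603, 0.798, 0.0, -0.002]
ft_force: [-0.7, 0.3, -1.8]
grip_width: 0.0268
grasp_force: 57.3
```

```bash
python3 - <<'E'
from h import *
for n in('side','top'):
    p,d=viewer.camera(n); np.savez(n+'1.npz',p=p,d=d)
    if n=='side': cv2.imwrite('pics/over.png',cv2.resize(p[90:240,290:440],(600,600),interpolation=cv2.INTER_CUBIC)[...,::-1])
o=monitor.get_obs()
print(inc([.4686,-.276,.182],.275),o['eef_pos'],o['ft_force'],o['joint_pos'].round(2))
E
```

```text
(array([-1.15, -0.43,  9.24]), 'wz', np.float64(0.004), 'tool z', array([-0.002,  0.001, -1.   ]), 'xdir', array([-0.275,  0.961,  0.002])) [ 0.46974381 -0.26382405  0.27446023] [-0.65330007 -0.02825215 -0.59983717] [-0.51  0.31  0.21  1.47  0.    0.78]
```

View pics/over.png

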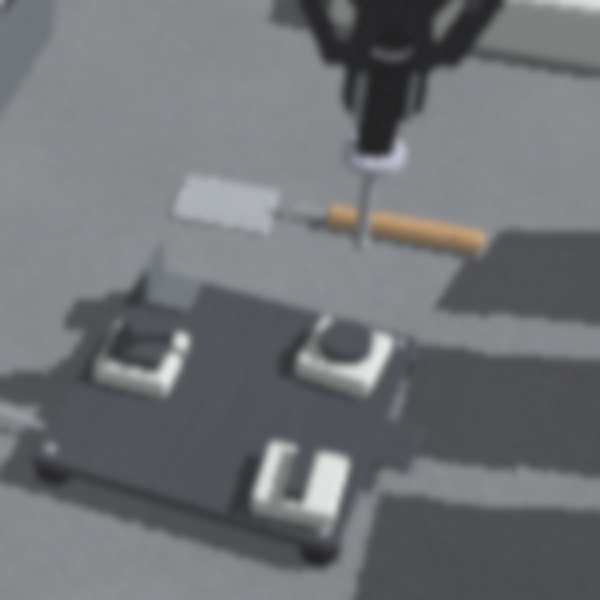

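The probe hangs upright above the bed, tip at crop (365,240), with the round pad at (348,340) below it. I correct by about 1.2 cm and descend to just above the pad.

>>> arm_command:
  increments:
    - {"dx": -0.6,"dy": -0.2,"dz": 1.0,"wx": 0.0,"wy": 0.0,"wz": 0.0,"grip": 2.0}
    - {"dx": -1.2,"dy": -0.4,"dz": 3.0,"wx": 0.0,"wy": 0.0,"wz": 0.0,"grip": 2.0}
    - {"dx": -1.2,"dy": -0.4,"dz": 5.0,"wx": 0.0,"wy": 0.0,"wz": 0.0,"grip": 2.0}
    - {"dx": -1.2,"dy": -0.4,"dz": 7.0,"wx": 0.0,"wy": 0.0,"wz": 0.0,"grip": 2.0}
    - {"dx": -1.2,"dy": -0.4,"dz": 8.5,"wx": 0.0,"wy": 0.0,"wz": 0.0,"grip": 2.0}
    - {"dx": -1.2,"dy": -0.4,"dz": 8.8,"wx": 0.0,"wy": 0.0,"wz": 0.0,"grip": 2.0}
    - {"dx": -1.2,"dy": -0.4,"dz": 8.8,"wx": 0.0,"wy": 0.0,"wz": 0.0,"grip": 2.0}

```text
clock: 8.5
eef_pos: [0.4692, -0.2768, 0.1866]
tool_rot: [0.602, 0.799, -0.0, -0.001]
ft_force: [0.5, 0.3, -1.2]
grip_width: 0.0269
grasp_force: 57.3
```

```bash
python3 - <<'E'
from h import *
v=[]
for n in('side','top'):
    p,d=viewer.camera(n); np.savez(n+'2.npz',p=p,d=d)
    W=world(n,d); s=comp(W,d>0,.13,.16,(.469,-.276),.05); P=W[s]; print(n,'handle?',len(P), mid(P).round(4) if len(P) else '')
    o=monitor.get_obs(); v.append(o)
    if n=='side': cv2.imwrite('pics/near.png',cv2.resize(p[110:210,310:410],(600,600),interpolation=cv2.INTER_CUBIC)[...,::-1])
print(inc([.4686,-.276,.171],.275)[0],[ (o['eef_pos'].round(4),o['ft_force'].round(2)) for o in v])
E
```

```text
side handle? 76 [ 0.4686 -0.2709  0.1464]
top handle? 55 [ 0.4676 -0.2683  0.1572]
[ 0.19 -0.1   1.71] [(array([ 0.4697, -0.2772,  0.1875]), array([ 0.15,  0.42, -1.17])), (array([ 0.4701, -0.2775,  0.1881]), array([-0.71,  0.51, -0.67]))]
```

View pics/near.png

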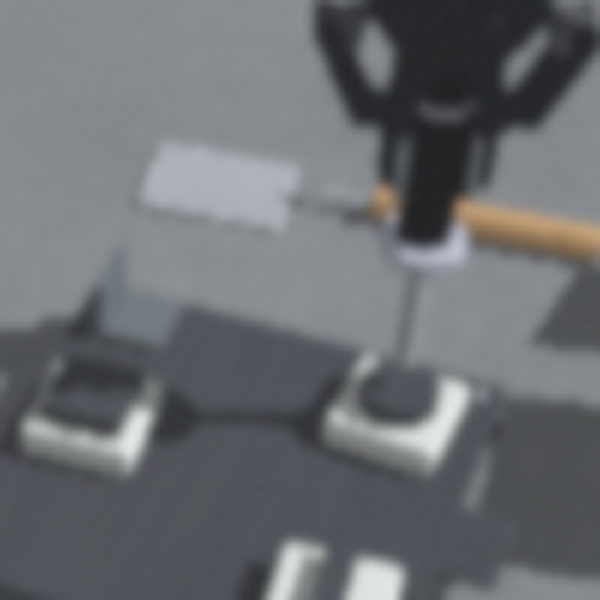

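The tip, crop (402,375), is about 1 cm above the round pad's middle at (400,395). I press.

>>> arm_command:
  increments:
    - {"dx": 0.1,"dy": -0.1,"dz": 0.4,"wx": 0.0,"wy": 0.0,"wz": 0.0,"grip": 2.0}
    - {"dx": 0.1,"dy": -0.1,"dz": 0.8,"wx": 0.0,"wy": 0.0,"wz": 0.0,"grip": 2.0}
    - {"dx": 0.1,"dy": -0.1,"dz": 1.1,"wx": 0.0,"wy": 0.0,"wz": 0.0,"grip": 2.0}
    - {"dx": 0.1,"dy": -0.1,"dz": 1.4,"wx": 0.0,"wy": 0.0,"wz": 0.0,"grip": 2.0}
    - {"dx": 0.1,"dy": -0.1,"dz": 1.6,"wx": 0.0,"wy": 0.0,"wz": 0.0,"grip": 2.0}
    - {"dx": 0.1,"dy": -0.1,"dz": 1.6,"wx": 0.0,"wy": 0.0,"wz": 0.0,"grip": 2.0}

```text
clock: 9.2
eef_pos: [0.4684, -0.2769, 0.1715]
tool_rot: [0.602, 0.798, 0.0, 0.0]
ft_force: [0.3, -0.3, 2.5]
grip_width: 0.0269
grasp_force: 57.4
```

>>> arm_command:
  increments:
    - {"dx": 0.0,"dy": 0.0,"dz": 0.0,"wx": 0.0,"wy": 0.0,"wz": 0.0,"grip": 2.0}

```text
clock: 9.3
eef_pos: [0.4684, -0.2769, 0.1717]
tool_rot: [0.602, 0.798, -0.0, 0.0]
ft_force: [-0.9, 1.3, 2.0]
grip_width: 0.0267
grasp_force: 57.4
```

>>> arm_command:
  increments:
    - {"dx": 0.0,"dy": 0.0,"dz": 0.0,"wx": 0.0,"wy": 0.0,"wz": 0.0,"grip": 2.0}

```text
clock: 9.4
eef_pos: [0.4684, -0.2769, 0.1717]
tool_rot: [0.602, 0.798, 0.0, 0.0]
ft_force: [-0.4, 0.2, 1.8]
grip_width: 0.0271
grasp_force: 57.4
```

>>> arm_command:
  increments:
    - {"dx": 0.0,"dy": 0.0,"dz": 0.0,"wx": 0.0,"wy": 0.0,"wz": 0.0,"grip": 2.0}

```text
clock: 9.5
eef_pos: [0.4684, -0.2768, 0.1715]
tool_rot: [0.602, 0.798, 0.0, 0.0]
ft_force: [-0.0, -0.2, 2.6]
grip_width: 0.0264
grasp_force: 57.4
```

>>> arm_command:
  increments:
    - {"dx": 0.0,"dy": 0.0,"dz": 0.15,"wx": 0.0,"wy": 0.0,"wz": 0.0,"grip": 2.0}
    - {"dx": 0.0,"dy": 0.0,"dz": 0.15,"wx": 0.0,"wy": 0.0,"wz": 0.0,"grip": 2.0}
    - {"dx": 0.0,"dy": 0.0,"dz": 0.15,"wx": 0.0,"wy": 0.0,"wz": 0.0,"grip": 2.0}
    - {"dx": 0.0,"dy": 0.0,"dz": 0.15,"wx": 0.0,"wy": 0.0,"wz": 0.0,"grip": 2.0}
    - {"dx": 0.0,"dy": 0.0,"dz": 0.15,"wx": 0.0,"wy": 0.0,"wz": 0.0,"grip": 2.0}

```text
clock: 10.0
eef_pos: [0.4684, -0.2769, 0.1699]
tool_rot: [0.602, 0.798, -0.0, 0.0]
ft_force: [0.2, 0.1, 3.3]
grip_width: 0.027
grasp_force: 57.4
```

>>> arm_command:
  increments:
    - {"dx": 0.0,"dy": 0.0,"dz": 0.0,"wx": 0.0,"wy": 0.0,"wz": 0.0,"grip": 2.0}

```text
clock: 10.1
eef_pos: [0.4684, -0.2768, 0.1699]
tool_rot: [0.602, 0.798, 0.0, 0.0]
ft_force: [-0.0, 0.3, 4.6]
grip_width: 0.0266
grasp_force: 57.4
```

>>> arm_command:
  increments:
    - {"dx": 0.0,"dy": 0.0,"dz": 0.0,"wx": 0.0,"wy": 0.0,"wz": 0.0,"grip": 2.0}

```text
clock: 10.2
eef_pos: [0.4684, -0.2768, 0.1699]
tool_rot: [0.602, 0.798, 0.0, 0.0]
ft_force: [-0.3, 0.3, 3.1]
grip_width: 0.0268
grasp_force: 57.5
```

>>> arm_command:
  increments:
    - {"dx": 0.0,"dy": 0.0,"dz": -1.0,"wx": 0.0,"wy": 0.0,"wz": 0.0,"grip": 2.0}
    - {"dx": 0.0,"dy": 0.0,"dz": -3.0,"wx": 0.0,"wy": 0.0,"wz": 0.0,"grip": 2.0}
    - {"dx": 0.0,"dy": 0.0,"dz": -4.0,"wx": 0.0,"wy": 0.0,"wz": 0.0,"grip": 2.0}
    - {"dx": 0.1,"dy": 2.0,"dz": -4.0,"wx": 0.0,"wy": 0.0,"wz": 0.0,"grip": 2.0}
    - {"dx": 0.2,"dy": 5.0,"dz": -4.0,"wx": 0.0,"wy": 0.0,"wz": 0.0,"grip": 2.0}
    - {"dx": 0.4,"dy": 8.0,"dz": -4.0,"wx": 0.0,"wy": 0.0,"wz": 0.0,"grip": 2.0}
    - {"dx": 0.5,"dy": 11.0,"dz": -4.0,"wx": 0.0,"wy": 0.0,"wz": 0.0,"grip": 2.0}
    - {"dx": 0.6,"dy": 14.0,"dz": -4.0,"wx": 0.0,"wy": 0.0,"wz": 0.0,"grip": 2.0}
    - {"dx": 0.7,"dy": 16.2,"dz": -4.0,"wx": 0.0,"wy": 0.0,"wz": 0.0,"grip": 2.0}
    - {"dx": 0.7,"dy": 16.2,"dz": -4.0,"wx": 0.0,"wy": 0.0,"wz": 0.0,"grip": 2.0}

```text
clock: 11.2
eef_pos: [0.6243, -0.2239, 0.2083]
tool_rot: [0.601, 0.799, 0.0, -0.0]
ft_force: [-0.9, 0.8, -2.0]
grip_width: 0.0266
grasp_force: 56.7
```

>>> arm_command:
  increments:
    - {"dx": 0.0,"dy": 0.0,"dz": 0.0,"wx": 0.0,"wy": 0.0,"wz": 0.0,"grip": 2.0}
    - {"dx": 0.0,"dy": 0.0,"dz": 0.0,"wx": 0.0,"wy": 0.0,"wz": 0.0,"grip": 2.0}

```text
clock: 11.4
eef_pos: [0.6213, -0.2258, 0.2095]
tool_rot: [0.603, 0.798, -0.0, -0.001]
ft_force: [-0.2, -0.3, -1.4]
grip_width: 0.0265
grasp_force: 56.7
```

```bash
python3 - <<'E'
from h import *
print(inc([.622,-.2255,.170],.275))
p,d=viewer.camera('side'); cv2.imwrite('pics/sq.png',cv2.resize(p[110:210,270:370],(600,600),interpolation=cv2.INTER_CUBIC)[...,::-1])
print(inc([.622,-.2255,.170],.275))
E
```

```text
(array([0.01, 0.08, 3.95]), 'wz', np.float64(0.002), 'tool z', array([-0.001,  0.   , -1.   ]), 'xdir', array([-0.274,  0.962,  0.001]))
(array([0.03, 0.09, 3.98]), 'wz', np.float64(0.002), 'tool z', array([-0.001,  0.   , -1.   ]), 'xdir', array([-0.274,  0.962,  0.   ]))
```

View pics/sq.png

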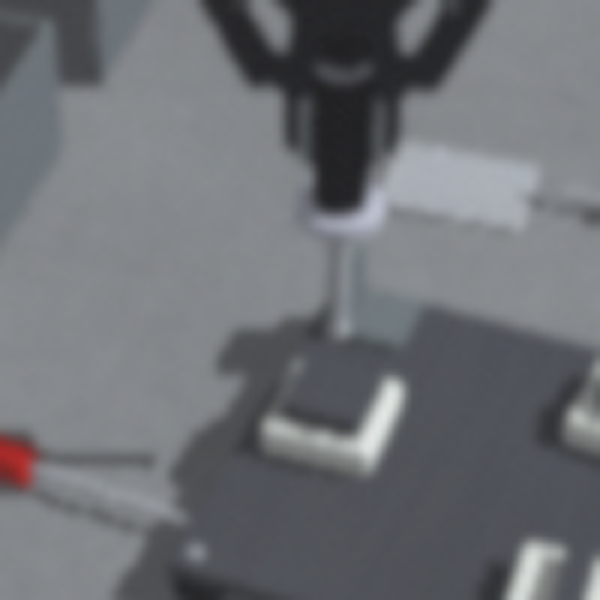

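The tip, crop (342,335), is above the square pad's middle at (343,385). I press.

>>> arm_command:
  increments:
    - {"dx": 0.0,"dy": 0.1,"dz": 1.0,"wx": 0.0,"wy": 0.0,"wz": 0.0,"grip": 2.0}
    - {"dx": 0.0,"dy": 0.1,"dz": 2.0,"wx": 0.0,"wy": 0.0,"wz": 0.0,"grip": 2.0}
    - {"dx": 0.0,"dy": 0.1,"dz": 2.8,"wx": 0.0,"wy": 0.0,"wz": 0.0,"grip": 2.0}
    - {"dx": 0.0,"dy": 0.1,"dz": 3.2,"wx": 0.0,"wy": 0.0,"wz": 0.0,"grip": 2.0}
    - {"dx": 0.0,"dy": 0.1,"dz": 3.5,"wx": 0.0,"wy": 0.0,"wz": 0.0,"grip": 2.0}
    - {"dx": 0.0,"dy": 0.1,"dz": 3.8,"wx": 0.0,"wy": 0.0,"wz": 0.0,"grip": 2.0}
    - {"dx": 0.0,"dy": 0.1,"dz": 3.9,"wx": 0.0,"wy": 0.0,"wz": 0.0,"grip": 2.0}
    - {"dx": 0.0,"dy": 0.1,"dz": 3.9,"wx": 0.0,"wy": 0.0,"wz": 0.0,"grip": 2.0}

```text
clock: 12.25
eef_pos: [0.6229, -0.2254, 0.1713]
tool_rot: [0.602, 0.798, -0.0, 0.0]
ft_force: [-2.6, 0.5, 2.4]
grip_width: 0.0268
grasp_force: 57.4
```

>>> arm_command:
  increments:
    - {"dx": 0.0,"dy": 0.0,"dz": 0.0,"wx": 0.0,"wy": 0.0,"wz": 0.0,"grip": 2.0}
    - {"dx": 0.0,"dy": 0.0,"dz": 0.0,"wx": 0.0,"wy": 0.0,"wz": 0.0,"grip": 2.0}

```text
clock: 12.45
eef_pos: [0.6232, -0.2254, 0.1713]
tool_rot: [0.602, 0.798, 0.0, 0.0]
ft_force: [-3.3, 0.2, 2.6]
grip_width: 0.0266
grasp_force: 57.4
```

>>> arm_command:
  increments:
    - {"dx": 0.0,"dy": 0.0,"dz": 0.0,"wx": 0.0,"wy": 0.0,"wz": 0.0,"grip": 2.0}
    - {"dx": 0.0,"dy": 0.0,"dz": 0.0,"wx": 0.0,"wy": 0.0,"wz": 0.0,"grip": 2.0}

```text
clock: 12.65
eef_pos: [0.6232, -0.2254, 0.171]
tool_rot: [0.602, 0.798, -0.0, 0.0]
ft_force: [-2.6, 0.5, 1.9]
grip_width: 0.0266
grasp_force: 57.4
```

>>> arm_command:
  increments:
    - {"dx": 0.0,"dy": 0.0,"dz": 0.0,"wx": 0.0,"wy": 0.0,"wz": 0.0,"grip": 2.0}
    - {"dx": 0.0,"dy": 0.0,"dz": 0.0,"wx": 0.0,"wy": 0.0,"wz": 0.0,"grip": 2.0}

```text
clock: 12.85
eef_pos: [0.6232, -0.2254, 0.1709]
tool_rot: [0.602, 0.798, -0.0, 0.0]
ft_force: [-2.7, -1.3, 2.3]
grip_width: 0.0268
grasp_force: 57.4
```

>>> arm_command:
  increments:
    - {"dx": 0.0,"dy": 0.0,"dz": 0.12,"wx": 0.0,"wy": 0.0,"wz": 0.0,"grip": 2.0}
    - {"dx": 0.0,"dy": 0.0,"dz": 0.12,"wx": 0.0,"wy": 0.0,"wz": 0.0,"grip": 2.0}
    - {"dx": 0.0,"dy": 0.0,"dz": 0.12,"wx": 0.0,"wy": 0.0,"wz": 0.0,"grip": 2.0}
    - {"dx": 0.0,"dy": 0.0,"dz": 0.12,"wx": 0.0,"wy": 0.0,"wz": 0.0,"grip": 2.0}
    - {"dx": 0.0,"dy": 0.0,"dz": 0.12,"wx": 0.0,"wy": 0.0,"wz": 0.0,"grip": 2.0}
    - {"dx": 0.0,"dy": 0.0,"dz": 0.12,"wx": 0.0,"wy": 0.0,"wz": 0.0,"grip": 2.0}

```text
clock: 13.45
eef_pos: [0.6232, -0.2253, 0.1697]
tool_rot: [0.602, 0.798, 0.0, 0.0]
ft_force: [-2.4, -1.3, 2.6]
grip_width: 0.0269
grasp_force: 57.4
```

>>> arm_command:
  increments:
    - {"dx": 0.0,"dy": 0.0,"dz": -1.0,"wx": 0.0,"wy": 0.0,"wz": 0.0,"grip": 2.0}
    - {"dx": 0.0,"dy": 0.0,"dz": -3.0,"wx": 0.0,"wy": 0.0,"wz": 0.0,"grip": 2.0}
    - {"dx": 0.0,"dy": 0.0,"dz": -6.0,"wx": 0.0,"wy": 0.0,"wz": 0.0,"grip": 2.0}
    - {"dx": 0.0,"dy": 0.0,"dz": -9.0,"wx": 0.0,"wy": 0.0,"wz": 0.0,"grip": 2.0}
    - {"dx": 0.0,"dy": 0.0,"dz": -11.0,"wx": 0.0,"wy": 0.0,"wz": 0.0,"grip": 2.0}
    - {"dx": 0.0,"dy": 0.0,"dz": -11.0,"wx": 0.0,"wy": 0.0,"wz": 0.0,"grip": 2.0}
    - {"dx": 0.0,"dy": 0.0,"dz": -11.0,"wx": 0.0,"wy": 0.0,"wz": 0.0,"grip": 2.0}

```text
clock: 14.15
eef_pos: [0.6235, -0.2251, 0.279]
tool_rot: [0.602, 0.798, 0.0, -0.0]
ft_force: [-0.1, 0.4, -2.5]
grip_width: 0.0267
grasp_force: 57.1
```

```bash
python3 - <<'E'
from h import *
print(inc([.545,.349,.280],.275),monitor.get_obs()['eef_pos'])
E
```

```text
(array([57.35,  8.23, -0.08]), 'wz', np.float64(0.003), 'tool z', array([ 0.,  0., -1.]), 'xdir', array([-0.275,  0.962,  0.   ])) [ 0.6234502  -0.22506905  0.27901388]
```

>>> arm_command:
  increments:
    - {"dx": 1.5,"dy": 0.2,"dz": 0.0,"wx": 0.0,"wy": 0.0,"wz": 0.0,"grip": 2.0}
    - {"dx": 4.0,"dy": 0.6,"dz": 0.0,"wx": 0.0,"wy": 0.0,"wz": 0.0,"grip": 2.0}
    - {"dx": 7.0,"dy": 1.0,"dz": 0.0,"wx": 0.0,"wy": 0.0,"wz": 0.0,"grip": 2.0}
    - {"dx": 10.0,"dy": 1.4,"dz": 0.0,"wx": 0.0,"wy": 0.0,"wz": 0.0,"grip": 2.0}
    - {"dx": 13.0,"dy": 1.9,"dz": 0.0,"wx": 0.0,"wy": 0.0,"wz": 0.0,"grip": 2.0}
    - {"dx": 16.0,"dy": 2.3,"dz": 0.0,"wx": 0.0,"wy": 0.0,"wz": 0.0,"grip": 2.0}
    - {"dx": 19.0,"dy": 2.7,"dz": 0.0,"wx": 0.0,"wy": 0.0,"wz": 0.0,"grip": 2.0}
    - {"dx": 22.0,"dy": 3.2,"dz": 0.0,"wx": 0.0,"wy": 0.0,"wz": 0.0,"grip": 2.0}
    - {"dx": 25.0,"dy": 3.6,"dz": 0.0,"wx": 0.0,"wy": 0.0,"wz": 0.0,"grip": 2.0}
    - {"dx": 28.0,"dy": 4.0,"dz": 0.0,"wx": 0.0,"wy": 0.0,"wz": 0.0,"grip": 2.0}

```text
clock: 15.15
eef_pos: [0.5834, 0.0562, 0.277]
tool_rot: [0.602, 0.798, -0.001, -0.002]
ft_force: [0.2, -0.0, -1.4]
grip_width: 0.027
grasp_force: 57.1
```

>>> arm_command:
  increments:
    - {"dx": 3.0,"dy": 0.4,"dz": 0.0,"wx": 0.0,"wy": 0.0,"wz": 0.0,"grip": 2.0}
    - {"dx": 6.0,"dy": 0.9,"dz": 0.0,"wx": 0.0,"wy": 0.0,"wz": 0.0,"grip": 2.0}
    - {"dx": 9.0,"dy": 1.3,"dz": 0.0,"wx": 0.0,"wy": 0.0,"wz": 0.0,"grip": 2.0}
    - {"dx": 12.0,"dy": 1.7,"dz": 0.0,"wx": 0.0,"wy": 0.0,"wz": 0.0,"grip": 2.0}
    - {"dx": 15.0,"dy": 2.1,"dz": 0.0,"wx": 0.0,"wy": 0.0,"wz": 0.0,"grip": 2.0}
    - {"dx": 18.0,"dy": 2.6,"dz": 0.0,"wx": 0.0,"wy": 0.0,"wz": 0.0,"grip": 2.0}
    - {"dx": 21.0,"dy": 3.0,"dz": 0.0,"wx": 0.0,"wy": 0.0,"wz": 0.0,"grip": 2.0}
    - {"dx": 24.0,"dy": 3.4,"dz": 0.0,"wx": 0.0,"wy": 0.0,"wz": 0.0,"grip": 2.0}
    - {"dx": 27.0,"dy": 3.9,"dz": 0.0,"wx": 0.0,"wy": 0.0,"wz": 0.0,"grip": 2.0}
    - {"dx": 29.2,"dy": 4.2,"dz": 0.0,"wx": 0.0,"wy": 0.0,"wz": 0.0,"grip": 2.0}

```text
clock: 16.15
eef_pos: [0.5436, 0.3489, 0.2766]
tool_rot: [0.602, 0.799, -0.002, -0.001]
ft_force: [0.8, 0.1, -1.6]
grip_width: 0.0266
grasp_force: 57.1
```

>>> arm_command:
  increments:
    - {"dx": 0.0,"dy": 0.0,"dz": 0.0,"wx": 0.0,"wy": 0.0,"wz": 0.0,"grip": 2.0}
    - {"dx": 0.0,"dy": 0.0,"dz": 0.0,"wx": 0.0,"wy": 0.0,"wz": 0.0,"grip": 2.0}
    - {"dx": 0.0,"dy": 0.0,"dz": 0.0,"wx": 0.0,"wy": 0.0,"wz": 0.0,"grip": 2.0}

```text
clock: 16.45
eef_pos: [0.5447, 0.3463, 0.2783]
tool_rot: [0.603, 0.798, -0.001, -0.0]
ft_force: [-0.4, 0.1, -0.5]
grip_width: 0.0271
grasp_force: 57.1
```

```bash
python3 - <<'E'
from h import *
print(inc([.545,.3493,.148],.275))
p,d=viewer.camera('side'); cv2.imwrite('pics/back.png',cv2.resize(p[240:400,200:360],(600,600),interpolation=cv2.INTER_CUBIC)[...,::-1])
o=monitor.get_obs();print(inc([.545,.3493,.148],.275)[0],o['eef_pos'])
E
```

```text
(array([ 0.29,  0.14, 13.03]), 'wz', np.float64(0.002), 'tool z', array([-0.002, -0.002, -1.   ]), 'xdir', array([-0.274,  0.962, -0.001]))
[ 0.31  0.11 13.08] [0.54498247 0.34614885 0.2788218 ]
```

View pics/back.png

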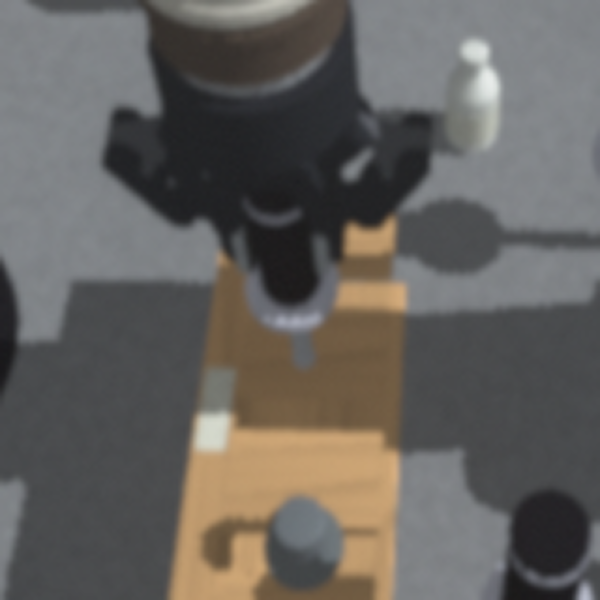

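The probe, collar at crop (290,305) and tip at (305,365), stands above its slot as it did after lifting. I lower it gently and watch the force.

>>> arm_command:
  increments:
    - {"dx": 0.3,"dy": 0.1,"dz": 0.0,"wx": 0.0,"wy": 0.0,"wz": 0.0,"grip": 2.0}
    - {"dx": 0.3,"dy": 0.1,"dz": 1.0,"wx": 0.0,"wy": 0.0,"wz": 0.0,"grip": 2.0}
    - {"dx": 0.3,"dy": 0.1,"dz": 2.0,"wx": 0.0,"wy": 0.0,"wz": 0.0,"grip": 2.0}
    - {"dx": 0.3,"dy": 0.1,"dz": 3.0,"wx": 0.0,"wy": 0.0,"wz": 0.0,"grip": 2.0}
    - {"dx": 0.3,"dy": 0.1,"dz": 4.0,"wx": 0.0,"wy": 0.0,"wz": 0.0,"grip": 2.0}
    - {"dx": 0.3,"dy": 0.1,"dz": 5.0,"wx": 0.0,"wy": 0.0,"wz": 0.0,"grip": 2.0}
    - {"dx": 0.3,"dy": 0.1,"dz": 5.5,"wx": 0.0,"wy": 0.0,"wz": 0.0,"grip": 2.0}
    - {"dx": 0.3,"dy": 0.1,"dz": 6.0,"wx": 0.0,"wy": 0.0,"wz": 0.0,"grip": 2.0}
    - {"dx": 0.3,"dy": 0.1,"dz": 6.0,"wx": 0.0,"wy": 0.0,"wz": 0.0,"grip": 2.0}

```text
clock: 17.4
eef_pos: [0.5448, 0.3502, 0.2188]
tool_rot: [0.602, 0.798, -0.001, -0.0]
ft_force: [0.3, 0.8, -1.0]
grip_width: 0.0266
grasp_force: 57.1
```

```bash
python3 - <<'E'
from h import *
o=monitor.get_obs();print(inc([.545,.3493,.147],.275),o['eef_pos'],o['ft_force'])
E
```

```text
(array([-0.09, -0.  ,  7.18]), 'wz', np.float64(0.003), 'tool z', array([-0.001, -0.001, -1.   ]), 'xdir', array([-0.274,  0.962, -0.   ])) [0.54483151 0.35023773 0.21877652] [ 0.27818702  0.78760917 -0.95640272]
```

>>> arm_command:
  increments:
    - {"dx": -0.1,"dy": 0.0,"dz": 1.0,"wx": 0.0,"wy": 0.0,"wz": 0.0,"grip": 2.0}
    - {"dx": -0.1,"dy": 0.0,"dz": 2.0,"wx": 0.0,"wy": 0.0,"wz": 0.0,"grip": 2.0}
    - {"dx": -0.1,"dy": 0.0,"dz": 3.0,"wx": 0.0,"wy": 0.0,"wz": 0.0,"grip": 2.0}
    - {"dx": -0.1,"dy": 0.0,"dz": 4.0,"wx": 0.0,"wy": 0.0,"wz": 0.0,"grip": 2.0}
    - {"dx": -0.1,"dy": 0.0,"dz": 5.0,"wx": 0.0,"wy": 0.0,"wz": 0.0,"grip": 2.0}
    - {"dx": -0.1,"dy": 0.0,"dz": 6.0,"wx": 0.0,"wy": 0.0,"wz": 0.0,"grip": 2.0}
    - {"dx": -0.1,"dy": 0.0,"dz": 6.6,"wx": 0.0,"wy": 0.0,"wz": 0.0,"grip": 2.0}
    - {"dx": -0.1,"dy": 0.0,"dz": 6.9,"wx": 0.0,"wy": 0.0,"wz": 0.0,"grip": 2.0}
    - {"dx": -0.1,"dy": 0.0,"dz": 7.0,"wx": 0.0,"wy": 0.0,"wz": 0.0,"grip": 2.0}
    - {"dx": -0.1,"dy": 0.0,"dz": 7.0,"wx": 0.0,"wy": 0.0,"wz": 0.0,"grip": 2.0}

```text
clock: 18.4
eef_pos: [0.5456, 0.3496, 0.1498]
tool_rot: [0.602, 0.798, 0.0, 0.0]
ft_force: [-0.3, -1.2, -1.4]
grip_width: 0.0268
grasp_force: 57.1
```

>>> arm_command:
  increments:
    - {"dx": 0.0,"dy": 0.0,"dz": 0.1,"wx": 0.0,"wy": 0.0,"wz": 0.0,"grip": 2.0}
    - {"dx": 0.0,"dy": 0.0,"dz": 0.1,"wx": 0.0,"wy": 0.0,"wz": 0.0,"grip": 2.0}

```text
clock: 18.6
eef_pos: [0.5456, 0.3495, 0.149]
tool_rot: [0.602, 0.798, 0.0, 0.0]
ft_force: [0.2, -0.3, -1.5]
grip_width: 0.0267
grasp_force: 57.1
```

>>> arm_command:
  increments:
    - {"dx": 0.0,"dy": 0.0,"dz": 0.1,"wx": 0.0,"wy": 0.0,"wz": 0.0,"grip": 2.0}
    - {"dx": 0.0,"dy": 0.0,"dz": 0.1,"wx": 0.0,"wy": 0.0,"wz": 0.0,"grip": 2.0}

```text
clock: 18.8
eef_pos: [0.5454, 0.3494, 0.1476]
tool_rot: [0.602, 0.798, 0.0, 0.0]
ft_force: [0.5, -0.4, -0.4]
grip_width: 0.0265
grasp_force: 57.1
```

>>> arm_command:
  increments:
    - {"dx": 0.0,"dy": 0.0,"dz": 0.1,"wx": 0.0,"wy": 0.0,"wz": 0.0,"grip": 2.0}
    - {"dx": 0.0,"dy": 0.0,"dz": 0.1,"wx": 0.0,"wy": 0.0,"wz": 0.0,"grip": 2.0}

```text
clock: 19.0
eef_pos: [0.5453, 0.3494, 0.1464]
tool_rot: [0.602, 0.798, -0.0, -0.0]
ft_force: [-0.9, 0.0, -1.2]
grip_width: 0.0265
grasp_force: 57.1
```

>>> arm_command:
  increments:
    - {"dx": 0.0,"dy": 0.0,"dz": 0.05,"wx": 0.0,"wy": 0.0,"wz": 0.0,"grip": 2.0}
    - {"dx": 0.0,"dy": 0.0,"dz": 0.05,"wx": 0.0,"wy": 0.0,"wz": 0.0,"grip": 2.0}

```text
clock: 19.2
eef_pos: [0.5454, 0.3494, 0.146]
tool_rot: [0.602, 0.798, -0.0, -0.0]
ft_force: [-0.0, -0.4, -1.6]
grip_width: 0.0266
grasp_force: 57.1
```

>>> arm_command:
  increments:
    - {"dx": 0.0,"dy": 0.0,"dz": 0.06,"wx": 0.0,"wy": 0.0,"wz": 0.0,"grip": 2.0}
    - {"dx": 0.0,"dy": 0.0,"dz": 0.06,"wx": 0.0,"wy": 0.0,"wz": 0.0,"grip": 2.0}

```text
clock: 19.4
eef_pos: [0.5454, 0.3494, 0.1459]
tool_rot: [0.602, 0.798, 0.0, 0.0]
ft_force: [-1.6, -0.5, 0.7]
grip_width: 0.0264
grasp_force: 57.1
```

>>> arm_command:
  increments:
    - {"dx": 0.0,"dy": 0.0,"dz": 0.0,"wx": 0.0,"wy": 0.0,"wz": 0.0,"grip": 2.0}

```text
clock: 19.5
eef_pos: [0.5454, 0.3495, 0.1459]
tool_rot: [0.602, 0.798, 0.0, 0.0]
ft_force: [0.4, -0.5, 1.8]
grip_width: 0.0269
grasp_force: 57.1
```

Seated. Next I open slowly, let it settle and retreat straight up.

>>> arm_command:
  increments:
    - {"dx": 0.0,"dy": 0.0,"dz": 0.0,"wx": 0.0,"wy": 0.0,"wz": 0.0,"grip": 3.2}
    - {"dx": 0.0,"dy": 0.0,"dz": 0.0,"wx": 0.0,"wy": 0.0,"wz": 0.0,"grip": 3.6}
    - {"dx": 0.0,"dy": 0.0,"dz": 0.0,"wx": 0.0,"wy": 0.0,"wz": 0.0,"grip": 4.5}
    - {"dx": 0.0,"dy": 0.0,"dz": 0.0,"wx": 0.0,"wy": 0.0,"wz": 0.0,"grip": 6.0}
    - {"dx": 0.0,"dy": 0.0,"dz": 0.0,"wx": 0.0,"wy": 0.0,"wz": 0.0,"grip": 8.0}
    - {"dx": 0.0,"dy": 0.0,"dz": 0.0,"wx": 0.0,"wy": 0.0,"wz": 0.0,"grip": 8.5}
    - {"dx": 0.0,"dy": 0.0,"dz": 0.0,"wx": 0.0,"wy": 0.0,"wz": 0.0,"grip": 8.5}
    - {"dx": 0.0,"dy": 0.0,"dz": 0.0,"wx": 0.0,"wy": 0.0,"wz": 0.0,"grip": 8.5}

```text
clock: 20.3
eef_pos: [0.5454, 0.3494, 0.1455]
tool_rot: [0.602, 0.798, 0.0, -0.0]
ft_force: [0.6, -0.4, -1.1]
grip_width: 0.0848
grasp_force: 0.0
```

>>> arm_command:
  increments:
    - {"dx": 0.0,"dy": 0.0,"dz": -1.0,"wx": 0.0,"wy": 0.0,"wz": 0.0,"grip": 8.5}
    - {"dx": 0.0,"dy": 0.0,"dz": -3.0,"wx": 0.0,"wy": 0.0,"wz": 0.0,"grip": 8.5}
    - {"dx": 0.0,"dy": 0.0,"dz": -6.0,"wx": 0.0,"wy": 0.0,"wz": 0.0,"grip": 8.5}
    - {"dx": 0.0,"dy": 0.0,"dz": -9.0,"wx": 0.0,"wy": 0.0,"wz": 0.0,"grip": 8.5}
    - {"dx": 0.0,"dy": 0.0,"dz": -12.0,"wx": 0.0,"wy": 0.0,"wz": 0.0,"grip": 8.5}
    - {"dx": 0.0,"dy": 0.0,"dz": -15.0,"wx": 0.0,"wy": 0.0,"wz": 0.0,"grip": 8.5}
    - {"dx": -3.0,"dy": -3.0,"dz": -15.0,"wx": 0.0,"wy": 0.0,"wz": 0.0,"grip": 8.5}
    - {"dx": -7.0,"dy": -6.0,"dz": -15.0,"wx": 0.0,"wy": 0.0,"wz": 0.0,"grip": 8.5}
    - {"dx": -11.0,"dy": -9.0,"dz": -15.0,"wx": 0.0,"wy": 0.0,"wz": 0.0,"grip": 8.5}
    - {"dx": -15.0,"dy": -12.0,"dz": -15.0,"wx": 0.0,"wy": 0.0,"wz": 0.0,"grip": 8.5}

```text
clock: 21.3
eef_pos: [0.4703, 0.1709, 0.2963]
tool_rot: [0.602, 0.799, 0.001, 0.0]
ft_force: [0.8, -1.2, 0.9]
grip_width: 0.0853
grasp_force: 0.0
```

>>> arm_command:
  increments:
    - {"dx": -4.0,"dy": -3.0,"dz": 0.0,"wx": 0.0,"wy": 0.0,"wz": 0.0,"grip": 8.5}
    - {"dx": -8.0,"dy": -6.0,"dz": 0.0,"wx": 0.0,"wy": 0.0,"wz": 0.0,"grip": 8.5}
    - {"dx": -11.0,"dy": -8.0,"dz": 0.0,"wx": 0.0,"wy": 0.0,"wz": 0.0,"grip": 8.5}
    - {"dx": -13.0,"dy": -9.0,"dz": 0.0,"wx": 0.0,"wy": 0.0,"wz": 0.0,"grip": 8.5}
    - {"dx": -13.0,"dy": -9.0,"dz": 0.0,"wx": 0.0,"wy": 0.0,"wz": 0.0,"grip": 8.5}
    - {"dx": -13.0,"dy": -9.0,"dz": 0.0,"wx": 0.0,"wy": 0.0,"wz": 0.0,"grip": 8.5}

```text
clock: 21.9
eef_pos: [0.4206, 0.0224, 0.2964]
tool_rot: [0.603, 0.798, 0.001, 0.001]
ft_force: [0.1, 0.6, -0.4]
grip_width: 0.0849
grasp_force: 0.0
```

```bash
python3 - <<'E'
from h import *
for n in('top','side'):
    p,d=viewer.camera(n); W=world(n,d)
    cv2.imwrite(f'pics/{n}end.png',p[...,::-1])
    for nm,lo,hi,c,r in(('handletop',.2,.214,(.544,.348),.03),('drvtop',.144,.156,(.52,.412),.03),('round',.056,.064,(.469,-.276),.035),('square',.056,.064,(.622,-.225),.04)):
        P=W[comp(W,d>0,lo,hi,c,r)]; print(n,nm,len(P),mid(P).round(4) if len(P) else '')
print(monitor.get_obs()['ft_force'],monitor.get_obs()['clock'])
E
```

```text
top handletop 101 [0.5441 0.3447 0.2048]
top drvtop 67 [0.5201 0.4117 0.148 ]
top round 148 [ 0.4691 -0.2774  0.0594]
top square 184 [ 0.6224 -0.2283  0.0592]
side handletop 201 [0.5442 0.3496 0.2056]
side drvtop 171 [0.521  0.4153 0.1491]
side round 111 [ 0.4683 -0.2743  0.0598]
side square 145 [ 0.6216 -0.2242  0.0595]
[ 0.36495446 -0.38958537 -1.39114916] 22.0
```

View pics/sideend.png

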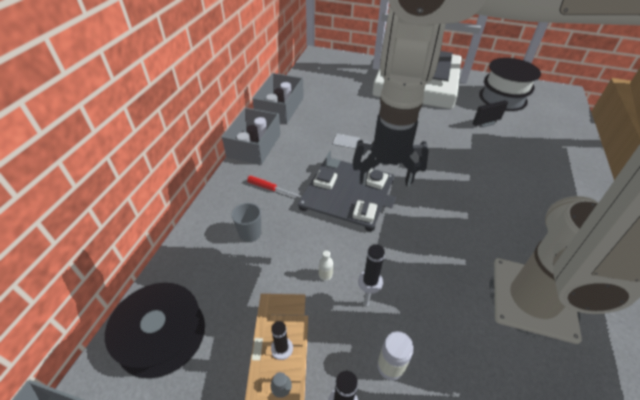

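The probe hangs in the middle slot at (280,338) as it did at the start. The pads are back up, the bystanders are unmoved and the arm is clear.

```bash
python3 -c "
from workcell import job
print(job.job_done())"
```

```text
the job is handed in; nothing more can be done
None
```

I pressed and held the round pad and then the square pad with the probe tip. The probe is back upright in its middle slot, nothing else looked moved in the final pictures, and I handed the job in at about 22 s; no verdict was returned.

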